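Open the push-latch tool chest and put the tape measure away

TASK

Press down on the flush lid of the plywood chest until its push latch clicks, then keep your fingers on the lid while it springs up, so that it rises at a calm pace and never flies open. With the lid standing fully open, take the tape measure that stands by the roll of masking tape and put it upright on the floor of the chest's empty bay. Leave the other tapes and the spring clamp where they are.

Things in the scene. Friction and masses are not known exactly. Their poses are not given: they have to be found in the camera images.
- chest: Plywood chest fixed to the worktop, 150 deep (x) x 280 wide (y) x 100 mm high, walls 9 mm, front (-x) to the robot; its lid lies flush between the walls. Origin: centre of its underside. A divider at y = 0 (top at 71 mm) makes two bays; the -y one is empty, the +y one holds a roll of black tape. A black latch housing, 12 x 28 mm, top at 83 mm, stands at the divider's front end.
- lid_hinge (a point): Middle of the lid's hinge axis, which runs along the chest's y, 100 mm above the worktop and 66 mm behind (+x) the chest's centre. Does not move when the lid turns.
- lid_edge (a point): Middle of the lid's front edge on its top face, 130 mm from the hinge axis. The lid is a plain plywood board, 258 mm wide, 9 mm thick, no handle; closed, its top is 100 mm above the worktop, level with the rim, with gaps of 2 mm. A black latch tongue, 24 mm wide, reaches 42 mm below the lid's top at its front edge. When open it hangs from the raised lid.
- lid (a joint): Lid angle, rad: 0 latched shut, 1.57 upright, 2.0 fully open, leaning back. Pressing (3 N at 100 mm from the hinge, 5 N at 60 mm) dips it; the latch lets go at -0.038 and it bottoms at -0.052. Freed, spring hinges drive it to 2.0 and keep it there; unhindered it passes 4 rad/s, and it must stay below 3.2. Let go of above 0.7 rad it does. Pressed fully down again, it latches again.
- bay (a point): Centre of the empty bay's floor, 11 mm above the worktop, 67 mm to the -y side of the chest's centre; axes as the chest's. The bay is 132 mm along x and 128 mm along y; floor to rim is 89 mm.
- tape_measure: Yellow and black pocket tape measure standing upright on the worktop right of the chest (another, at the far left back, is not meant): 36 mm thick (its x), 82 mm long (its y, with a small metal hook on the -y end, 4 to 8 mm above its underside; the case itself runs from y = -28 to +40 mm), 66 mm high. Origin: centre of its underside; z up. About 0.22 kg.
- masking_tape: Roll of pale masking tape lying flat on the worktop, 97 mm across, 24 mm high; origin at the centre of its underside. To be left alone. The tape measure and this roll may have changed places.
- tape_black: Roll of black tape lying flat in the chest's other bay (+y side), 63 mm across, 19 mm high; origin at the centre of its underside. To be left alone.
- spring_clamp: Red spring clamp lying on its side on the worktop further back, 67 x 109 x 24 mm; origin at the centre of its underside. To be left alone.

How it is judged (in metres and radians):
On the way, in this order (a step that is already met when the one before it is completed fails the run):
1. the lid is pressed below flush, to where the latch clicks (value of joint lid below -0.03 rad).
2. the lid stands open (value of joint lid above 1.7 rad), for 0.2 s.
At the end, for the whole second after the job is handed in: The lid stands fully open, leaning back (joint above 1.7 rad) and the tape measure is at rest on the floor of the empty bay: its origin inside the bay's walls, within 8 mm of the floor's height, upright within 0.15 rad, released (value of joint lid above 1.7 rad and x of tape_measure in the frame of bay between -0.066 and 0.066 m and y of tape_measure in the frame of bay between -0.064 and 0.064 m and z of tape_measure in the frame of bay between -0.006 and 0.008 m and angle between tape_measure's own z axis and vertical below 0.15 rad and linear speed of tape_measure below 0.03 m/s); the robot touches nothing.
It fails at once if the lid flies open (faster than 3.2 rad/s) (velocity of joint lid above 3.2 rad/s).
It fails at once if the masking tape is moved by more than 30 mm (distance of masking_tape from where it was at the start of the episode above 0.03 m).
It fails at once if the black tape is moved by more than 30 mm (distance of tape_black from where it was at the start of the episode above 0.03 m).
It fails at once if the spring clamp is moved by more than 30 mm (distance of spring_clamp from where it was at the start of the episode above 0.03 m).
It also fails if it takes over 64 s, if anything falls off the work surface, if the arm or the gripper's body presses on something with over 40 N, if the wrist force passes 120 N, or if a joint passes its speed limit or range.

ROBOT

A 6-joint arm with a two-finger parallel gripper is mounted at the origin on a cart in front of the work surface, level with it; the furniture and walls round the work are solid. World frame = base frame: x ahead of the robot, y to its left, z up, the work surface at z = 0. Lengths are in mm, angles in rad, forces in N, time in s.
With the tool pointing down it reaches from about 350 to 775 mm from the base axis. Payload 7.3 kg.
Tool frame: the origin (TCP) lies on the centre line of the jaws, within the pads' length; the fingertips stand finger_overhang ahead of it and the grasp point (between the pads) lies 2 mm behind it (finger_overhang is the distance from the TCP to the fingertips, in mm); z points along the fingers, y is the line along which they close (so a half turn about z gives the same grasp; the last joint's range is limited). The gripper opens to 92 mm and grips with 3 to 60 N. Pads are 19 mm wide; open, the fingers measure 130 mm over their backs; the gripper's body (75 mm by 190 mm) begins 47 mm behind the grasp point.
Start: joints at [-1.378, 0.342, 1.524, -0, 1.275, -0.146], TCP at [174.509, -495.166, 243.741] pointing down, gripper open.
Joint ranges: [-2.53, 2.53], [-0.77, 2.02], [0.04, 2.7], [-1, 4.14], [0.28, 2.66], [-3.11, 3.11]. Speed limits (rad/s): [2.57, 2.57, 3.14, 3.14, 3.14, 3.14].

INTERFACE

Orientations are given as a unit quaternion [x, y, z, w].
In Python, from rig import get_state, capture, finish_job, finger_overhang gives the robot as it stands.
- The arm moves only by the tool step_arm, never from a script. Its argument "deltas" is text: rows parted by semicolons, each of 7 numbers parted by spaces: the opening in per cent of the stroke, from 0 (shut) to 100 (fully open), then the shift along the tool's x, y, z in cm, then the turn, a rotation vector about the tool's x, y, z in degrees. In form: jaw x y z rx ry rz; .... A call has 1 to 5 rows; each row shifts and turns the commanded pose from where the row before left it, along the tool's axes as they then stand; what a row does not reach is not made up. A row lasts 1/12 s, in which the tool goes at most 41.7 mm and 7.16 degrees, less where a joint would pass 70% of its speed; a pose out of reach is approached as far as the arm can. A call is refused whole if a number of a shift passes 4.17 or a number of a turn 7.16, either way. A call with a gripper value outside its range is refused whole. The fingers move at their own pace and stop on an object; the grip force is fixed at half the most. Time passes only in rows, so rows that do not move let the fingers close. It gives the time, the measured TCP pose, the force, the opening and the grip force at its end, in the units of the state.
- get_state(): the state, without advancing time (a new reading comes with each control period).
- capture(name): name is "scene" or "top" or "wrist"; returns a dict with "pixels" (480x640x3 uint8, red, green, blue), "intrinsics" (3x3 intrinsics, pixels), "rvec" (rotation vector, rad) and "tvec" (3), from world to camera coordinates, as OpenCV has them. Camera axes: x right, y down, z forward; pixel columns grow to the right and rows downward; lengths in mm; the calibration is good to about 2 mm. A picture is of the moment at which its call begins. There is no depth.
- finish_job(): hands the job in; it is judged then, once.
The state is a dict: "time_s": time; "qpos": joint angles; "joint_vel": joint speeds; "tau": joint torques, N m; "position": TCP position; "tool_rot": TCP orientation; "ft_force": force on the tool from outside, world axes, zero at the start; "torque": the same for the moment, N m; "grip_width": finger opening in mm; "finger_force": force on a finger pad.
Only numpy, scipy, OpenCV 4.12 (cv2) and the standard library are available. Lean on these libraries where they do the work, as an engineer would, in place of code of your own. Each camera call takes 0.05 s, during which the arm holds its last target. There are 200 camera calls.

## Working session

There is one attempt and no reset: what is moved stays moved. The work goes in short steps, Python scripts to look and compute and a tool call to move; the robot and the scene stay as the last step left them, time stands still between calls to the robot, and variables do not carry over. Pictures are saved under pics/ and viewed, at most 10 in all, crops included, and the job is handed in when it is done.

Besides the shell and the picture viewer there is one more tool, called after "Call:" in YAML: its name, and indented under it one key for each argument. step_arm: Moves the arm, as the interface text tells. Its arguments: {"type":"object","properties":{"deltas":{"type":"string"}},"required":["deltas"]}

```bash
mkdir -p pics; ls; cat > h.py <<'E'
import numpy as np, cv2
from rig import get_state, capture, finish_job, finger_overhang
def cap(n):
    c=capture(n); R=cv2.Rodrigues(np.array(c["rvec"],float))[0]; c["R"]=R; c["t"]=np.array(c["tvec"],float).ravel(); c["K"]=np.array(c["intrinsics"],float); return c
def save(c,f): cv2.imwrite(f,c["pixels"][:,:,::-1])
def plane(c,uv,z):
    uv=np.atleast_2d(np.array(uv,float)); d=(np.linalg.inv(c["K"])@np.c_[uv,np.ones(len(uv))].T).T@c["R"]; o=-c["R"].T@c["t"]
    return o+d*((z-o[2])/d[:,2])[:,None]
def proj(c,p):
    q=np.atleast_2d(p)@c["R"].T+c["t"]; q=q@c["K"].T; return q[:,:2]/q[:,2:]
E
python3 - <<'E'
from h import *
import pickle
cs={n:cap(n) for n in("scene","top","wrist")}
pickle.dump(cs,open("c0.pkl","wb"))
save(cs["top"],"pics/top.png");save(cs["scene"],"pics/scene.png")
for n,c in cs.items(): print(n,-c["R"].T@c["t"],c["K"].diagonal())
s=get_state();print(s,finger_overhang if not callable(finger_overhang) else finger_overhang())
E
```

```text
pics
scene [ -82.11228932  973.03402656 1045.13888279] [614.9115083 614.9115083   1.       ]
top [ 398.47213959  -65.81197596 1255.01059281] [614.33297597 614.33297597   1.        ]
wrist [ 238.07873484 -472.17662999  384.15715671] [401.031384 401.031384   1.      ]
{'time_s': 0.15, 'qpos': array([-1.37800695e+00,  3.42581892e-01,  1.52472306e+00, -4.43237086e-07,
        1.27539429e+00, -1.45975280e-01]), 'joint_vel': array([-0.00101766, -0.00266634, -0.00133513, -0.00016203, -0.00127955,
       -0.00021717]), 'tau': array([ 1.15952040e-03, -4.31468439e+01, -2.44353426e+01,  7.17583112e-02,
        5.37086022e-02, -7.55672568e-05]), 'position': array([ 174.45379469, -494.9021024 ,  243.22064286]), 'tool_rot': array([ 9.85688916e-01,  1.68573587e-01, -1.31616970e-05, -5.53136398e-04]), 'ft_force': array([-0.48516037, -0.24103229, -0.12802397]), 'torque': array([0.00674781, 0.01162067, 0.0012096 ]), 'finger_force': 0.0, 'grip_width': 91.78020390822218} 17.0
```

View pics/top.png

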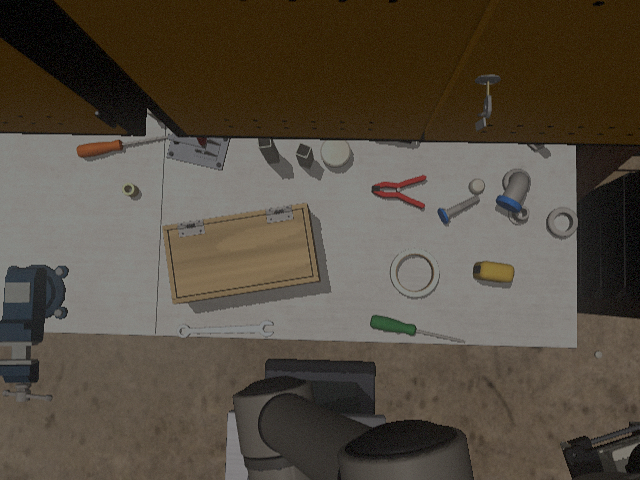

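View pics/scene.png

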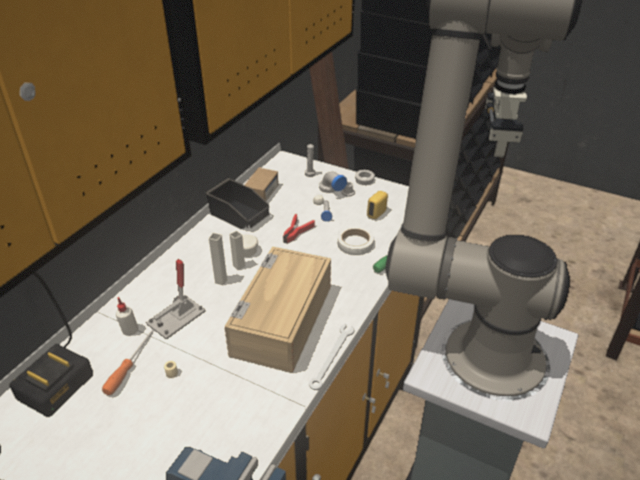

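The top view shows the chest with corners near (163,225), (312,203), (319,281) and (173,304), and its hinges on the far side. The masking tape is at (414,273) and the yellow tape measure at (493,271), with its black end to the left (+y). The red clamp is at (400,190). Next I'll measure.

```bash
python3 - <<'E'
from h import *
import pickle
cs=pickle.load(open("c0.pkl","rb")); c=cs["top"]; im=c["pixels"]; hsv=cv2.cvtColor(im,cv2.COLOR_RGB2HSV)
# chest: wood
m=cv2.inRange(hsv,(8,50,70),(25,170,255)); m[:195]=0;m[310:]=0;m[:,:150]=0;m[:,335:]=0
m=cv2.morphologyEx(m,cv2.MORPH_CLOSE,np.ones((5,5)))
cn=max(cv2.findContours(m,0,2)[0],key=cv2.contourArea)
ap=cv2.approxPolyDP(cn,4,True)[:,0]; print("poly",ap.tolist())
r=cv2.boxPoints(cv2.minAreaRect(cn)); print(r.tolist()); print(plane(c,r,100).round(1).tolist())
print(plane(c,ap,100).round(1).tolist())
# yellow
for n in("top","scene"):
    c=cs[n];hs=cv2.cvtColor(c["pixels"],cv2.COLOR_RGB2HSV)
    m=cv2.inRange(hs,(18,140,100),(32,255,255))
    if n=="top": m[:240]=0;m[300:]=0;m[:,:460]=0;m[:,530:]=0
    else: m[:185]=0;m[225:]=0;m[:,:355]=0;m[:,400:]=0
    cn=max(cv2.findContours(m,0,2)[0],key=cv2.contourArea); print(n,cv2.boundingRect(cn),cv2.minAreaRect(cn)); 
    print(plane(c,cv2.boxPoints(cv2.minAreaRect(cn)),66).round(1).tolist())
    b=cv2.boundingRect(cn)
def crop(c,x,y,w,h,s): return cv2.resize(c["pixels"][y:y+h,x:x+w,::-1],None,fx=s,fy=s,interpolation=cv2.INTER_CUBIC)
a=crop(cs["top"],460,245,70,50,5); b=crop(cs["scene"],345,180,70,50,5); d=crop(cs["top"],150,190,175,120,4)
W=np.zeros((600,700+0,3),np.uint8); W[:,:]=0
d=cv2.resize(d,(480,329)); W[:250,:350]=a; W[:250,350:700]=b; W[260:589,:480]=d
cv2.imwrite("pics/crop.png",W)
E
```

```text
poly [[306, 203], [291, 205], [293, 218], [267, 223], [265, 210], [204, 219], [204, 234], [179, 237], [177, 224], [162, 226], [173, 303], [320, 281]]
[[160.08921813964844, 225.56484985351562], [308.08380126953125, 202.19729614257812], [320.5135498046875, 280.9189147949219], [172.51895141601562, 304.2864685058594]]
[[512.0, 283.6, 100.0], [563.3, 2.8, 100.0], [414.8, -24.9, 100.0], [363.6, 252.8, 100.0]]
[[561.6, 6.7, 100.0], [557.2, 35.1, 100.0], [532.4, 30.5, 100.0], [521.7, 79.6, 100.0], [546.5, 84.3, 100.0], [526.5, 200.1, 100.0], [497.9, 198.8, 100.0], [491.0, 246.3, 100.0], [515.7, 251.3, 100.0], [511.2, 279.9, 100.0], [366.0, 252.0, 100.0], [414.7, -23.9, 100.0]]
top (480, 262, 34, 19) ((496.53173828125, 271.0433654785156), (32.54023742675781, 16.194091796875), 8.746162414550781)
[[431.7, -328.3, 66.0], [462.5, -332.8, 66.0], [454.6, -394.2, 66.0], [423.8, -389.6, 66.0]]
scene (370, 192, 17, 11) ((377.958984375, 197.45083618164062), (8.322397232055664, 15.492464065551758), 50.19443130493164)
[[456.8, -329.6, 66.0], [447.5, -390.2, 66.0], [421.6, -368.0, 66.0], [431.3, -308.7, 66.0]]
```

View pics/crop.png

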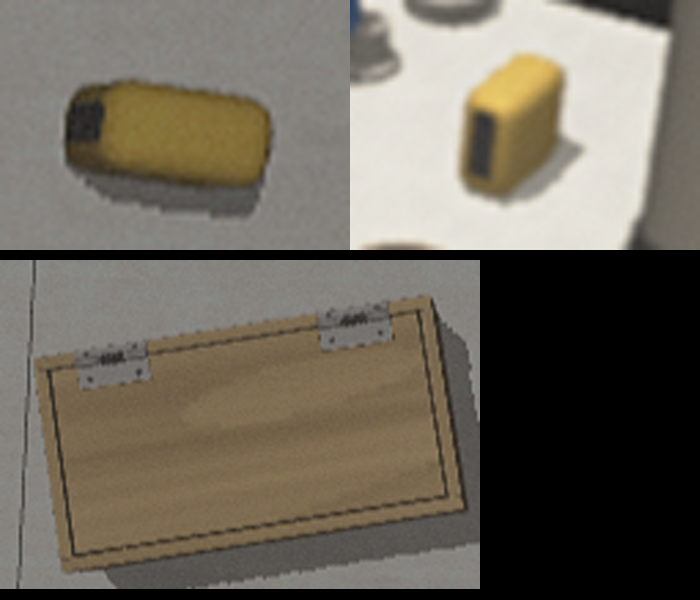

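Chest yaw is about 10.5°, with its centre near (463.5, 129.5). The tape measure's case is centred near (443, -358), yaw about -7°. I'll align the tool with the chest axes, then pass over the tape measure for a close wrist view.

Call:
step_arm:
  deltas: "100 3.5 -1.7 0 0 0 4.45; 100 3.5 -1.7 0 0 0 4.45; 100 3.7 -1.7 0 0 0 0; 100 3.7 -1.7 0 0 0 0; 100 3.7 -1.7 0 0 0 0"

```text
time_s: 0.57
position: [332.2, -370.3, 243.6]
tool_rot: [0.996, 0.091, -0.0, -0.0]
ft_force: [0.8, -1.1, -1.2]
grip_width: 91.7
finger_force: 0.0
```

Call:
step_arm:
  deltas: "0 3.7 -1.7 0 0 0 0; 0 0 0 0 0 0 0; 0 0 0 0 0 0 0"

```text
time_s: 0.82
position: [365.7, -346.7, 243.5]
tool_rot: [0.996, 0.094, -0.0, -0.0]
ft_force: [-0.1, 0.3, -0.9]
grip_width: 76.1
finger_force: 0.0
```

```bash
python3 - <<'E'
from h import *
import pickle
c=cap("wrist"); pickle.dump(c,open("w1.pkl","wb")); save(c,"pics/w1.png"); s=get_state(); print(s["position"],s["tool_rot"],-c["R"].T@c["t"])
print(proj(c,[[443,-358,66],[463.5,129.5,100]]))
E
```

```text
[ 364.61369576 -347.74789823  243.48122718] [ 9.95691166e-01  9.27306564e-02 -3.55034029e-04 -4.53906561e-05] [ 432.01005132 -333.71305938  384.46830816]
[[ 350.25613082  131.61995319]
 [-415.34781816  -58.28717677]]
```

View pics/w1.png

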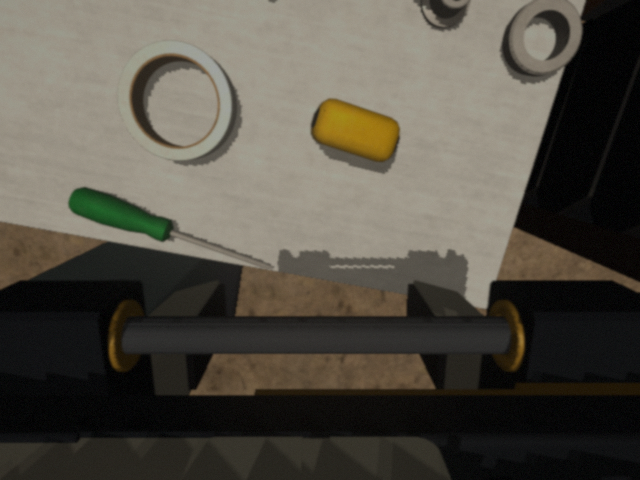

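The wrist view shows the tape measure at about (355,130). No hook shows at its left (+y) end, so the hook is on the far right (-y) end. The masking tape is at (177,100).

```bash
python3 - <<'E'
from h import *
import pickle
c=pickle.load(open("w1.pkl","rb")); hs=cv2.cvtColor(c["pixels"],cv2.COLOR_RGB2HSV)
m=cv2.inRange(hs,(15,150,90),(32,255,255)); m[:80]=0;m[180:]=0;m[:,:290]=0;m[:,420:]=0
cn=max(cv2.findContours(m,0,2)[0],key=cv2.contourArea); b=cv2.boxPoints(cv2.minAreaRect(cn))
for z in(55,66):
  p=plane(c,b,z)[:,:2]; e=[p[(i+1)%4]-p[i] for i in range(4)]
  l=max(e[:2],key=np.linalg.norm); print(z,p.round(1).tolist(),p.mean(0),[np.linalg.norm(x) for x in e[:2]],np.degrees(np.arctan2(l[1],l[0])))
E
```

```text
55 [[432.3, -328.2], [465.7, -332.8], [458.9, -397.2], [424.8, -394.3]] [ 445.42498653 -363.12405677] [np.float64(33.75845651060547), np.float64(64.81654719845108)] -96.02530087651901
66 [[432.3, -328.4], [464.6, -332.8], [458.0, -395.1], [425.0, -392.3]] [ 444.97710039 -362.14210809] [np.float64(32.631358661082565), np.float64(62.65250895405081)] -96.02530087651895
```

Call:
step_arm:
  deltas: "0 1.35 -3.75 0 0 0 0; 0 1.35 -3.75 0 0 0 0; 0 1.35 -3.75 0 0 0 0; 0 1.35 -3.75 0 0 0 0; 0 1.35 -3.75 0 0 0 0"

```text
time_s: 1.28
position: [395.6, -151.4, 243.7]
tool_rot: [0.996, 0.09, -0.0, 0.0]
ft_force: [0.4, 0.1, -0.2]
grip_width: 39.2
finger_force: 0.0
```

Call:
step_arm:
  deltas: "0 1.35 -3.75 0 0 0 0; 0 1.35 -3.75 0 0 0 0; 0 1.35 -3.75 0 0 0 0; 0 1.35 -3.75 0 0 0 0; 0 1.35 -3.75 0 0 0 0"

```text
time_s: 1.7
position: [428.6, 45.3, 243.9]
tool_rot: [0.996, 0.09, 0.0, 0.0]
ft_force: [0.7, -1.2, 0.3]
grip_width: 5.6
finger_force: 0.0
```

Call:
step_arm:
  deltas: "0 1.25 -3.75 0 0 0 0; 0 1.25 -3.75 0 0 0 0; 0 0 0 4 0 0 0; 0 0 0 4 0 0 0; 0 0 0 2.5 0 0 0"

```text
time_s: 2.12
position: [438.3, 122.5, 135.9]
tool_rot: [0.996, 0.091, -0.001, 0.0]
ft_force: [0.3, 0.1, -0.3]
grip_width: 0.7
finger_force: 0.0
```

Call:
step_arm:
  deltas: "0 0 0 0.5 0 0 0; 0 0 0 0 0 0 0; 0 0 0 0 0 0 0"

```text
time_s: 2.37
position: [440.7, 122.5, 134.8]
tool_rot: [0.996, 0.091, 0.001, 0.0]
ft_force: [0.6, 0.1, -0.1]
grip_width: 0.3
finger_force: 0.0
```

Call:
step_arm:
  deltas: "0 0 0 0.7 0 0 0; 0 0 0 0.6 0 0 0; 0 0 0 0 0 0 0"

```text
time_s: 2.62
position: [439.6, 123.2, 120.6]
tool_rot: [0.996, 0.091, 0.0, 0.0]
ft_force: [0.0, -0.6, -0.4]
grip_width: 0.4
finger_force: 0.0
```

```bash
python3 -c "
from h import *
s=get_state();print(s['position'],s['ft_force']);c=cap('scene');save(c,'pics/s2.png')"
```

```text
[439.62536431 123.1575617  120.58690728] [ 0.03888218 -0.56237067 -0.43132359]
```

View pics/s2.png

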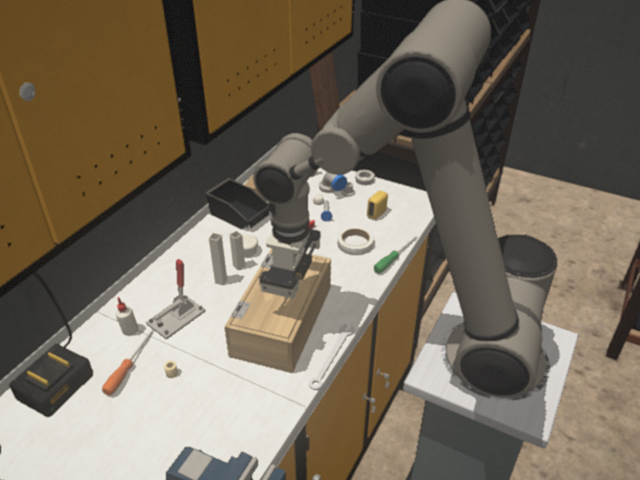

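The gripper at (290,260) hovers above the lid, clear of the cabinets. I'll press in small steps.

Call:
step_arm:
  deltas: "0 0 0 0.3 0 0 0; 0 0 0 0.1 0 0 0; 0 0 0 0 0 0 0"

```text
time_s: 2.92
position: [440.0, 123.5, 116.9]
tool_rot: [0.996, 0.092, 0.001, 0.0]
ft_force: [0.7, -0.0, 3.2]
grip_width: 0.7
finger_force: 1.4
```

Call:
step_arm:
  deltas: "0 0 0 0.15 0 0 0; 0 0 0 0 0 0 0"

```text
time_s: 3.08
position: [440.1, 123.5, 115.5]
tool_rot: [0.996, 0.092, 0.001, 0.0]
ft_force: [0.0, -1.0, 4.3]
grip_width: 0.3
finger_force: 2.3
```

Call:
step_arm:
  deltas: "0 0 0 0.1 0 0 0; 0 0 0 0 0 0 0"

```text
time_s: 3.25
position: [440.0, 123.5, 114.4]
tool_rot: [0.996, 0.092, 0.001, 0.0]
ft_force: [2.3, -0.2, 2.5]
grip_width: 0.4
finger_force: 1.6
```

Call:
step_arm:
  deltas: "0 0 0 0.1 0 0 0; 0 0 0 0 0 0 0"

```text
time_s: 3.42
position: [440.0, 123.5, 113.3]
tool_rot: [0.996, 0.092, 0.001, 0.0]
ft_force: [2.5, -0.3, 3.8]
grip_width: 0.5
finger_force: 1.5
```

Call:
step_arm:
  deltas: "0 0 0 0.1 0 0 0; 0 0 0 0 0 0 0"

```text
time_s: 3.58
position: [440.1, 123.5, 112.6]
tool_rot: [0.996, 0.092, 0.001, 0.0]
ft_force: [0.7, -0.2, 6.7]
grip_width: 0.6
finger_force: 3.5
```

Call:
step_arm:
  deltas: "0 0 0 0.05 0 0 0; 0 0 0 0 0 0 0"

```text
time_s: 3.75
position: [440.2, 123.5, 112.5]
tool_rot: [0.996, 0.092, 0.001, 0.0]
ft_force: [-0.5, -1.1, 10.6]
grip_width: 0.8
finger_force: 5.5
```

Call:
step_arm:
  deltas: "0 0 0 -0.3 0 0 0; 0 0.1 0 -0.4 0 0 0; 0 0.1 0 -0.4 0 0 0; 0 0.1 0 -0.4 0 0 0"

```text
time_s: 4.08
position: [441.8, 124.0, 126.6]
tool_rot: [0.996, 0.092, -0.001, 0.0]
ft_force: [-0.5, -0.2, 1.4]
grip_width: 0.4
finger_force: 0.5
```

The lid is free and resting on the fingers. I'll keep rising with it.

Call:
step_arm:
  deltas: "0 0.1 0 -0.4 0 0 0; 0 0.1 0 -0.4 0 0 0; 0 0.1 0 -0.4 0 0 0; 0 0.1 0 -0.4 0 0 0; 0 0.1 0 -0.4 0 0 0"

```text
time_s: 4.5
position: [447.7, 125.0, 147.1]
tool_rot: [0.996, 0.092, 0.0, 0.0]
ft_force: [0.2, -0.1, 1.6]
grip_width: 0.2
finger_force: 0.8
```

Call:
step_arm:
  deltas: "0 0.1 0 -0.4 0 0 0; 0 0.1 0 -0.4 0 0 0; 0 0.1 0 -0.4 0 0 0; 0 0.1 0 -0.4 0 0 0; 0 0.1 0 -0.4 0 0 0"

```text
time_s: 4.92
position: [452.7, 125.8, 167.1]
tool_rot: [0.996, 0.092, 0.0, 0.0]
ft_force: [2.1, 0.6, 0.4]
grip_width: 0.4
finger_force: 0.6
```

Call:
step_arm:
  deltas: "0 0.1 0 -0.4 0 0 0; 0 0.1 0 -0.4 0 0 0; 0 0.1 0 -0.4 0 0 0; 0 0.1 0 -0.4 0 0 0; 0 0.1 0 -0.4 0 0 0"

```text
time_s: 5.33
position: [457.3, 126.7, 187.0]
tool_rot: [0.996, 0.092, -0.0, 0.0]
ft_force: [1.7, -0.8, 0.7]
grip_width: 0.2
finger_force: 0.5
```

Call:
step_arm:
  deltas: "0 0.2 0 -0.4 0 0 0; 0 0.2 0 -0.4 0 0 0; 0 0.2 0 -0.4 0 0 0; 0 0.2 0 -0.4 0 0 0; 0 0.2 0 -0.4 0 0 0"

```text
time_s: 5.75
position: [467.3, 128.6, 207.0]
tool_rot: [0.996, 0.092, -0.0, 0.0]
ft_force: [0.7, -0.2, 0.1]
grip_width: 0.5
finger_force: 0.4
```

Call:
step_arm:
  deltas: "0 -1.5 0 -3.5 0 0 0; 0 -2 0 -3.5 0 0 0; 0 -3 0 -2 0 0 0; 0 -3 0 0 0 0 0; 0 0 0 0 0 0 0"

```text
time_s: 6.17
position: [369.8, 110.9, 297.9]
tool_rot: [0.996, 0.092, -0.0, 0.0]
ft_force: [-0.2, 0.8, -0.6]
grip_width: 0.2
finger_force: 0.0
```

Call:
step_arm:
  deltas: "0 0 0 0 0 0 0; 0 0 0 0 0 0 0; 100 0 0 0 0 0 0; 100 0 0 0 0 0 0; 100 0 0 0 0 0 0"

```text
time_s: 6.58
position: [374.2, 111.3, 296.1]
tool_rot: [0.996, 0.092, -0.001, 0.0]
ft_force: [-0.4, 1.0, 0.1]
grip_width: 16.3
finger_force: 0.0
```

```bash
python3 -c "
from h import *
s=get_state();print(s['position'],s['tool_rot']);c=cap('scene');save(c,'pics/s3.png')"
```

```text
[374.2120975  111.28958282 296.14229375] [ 9.95796939e-01  9.15858995e-02 -6.92103524e-04  3.09540036e-05]
```

View pics/s3.png

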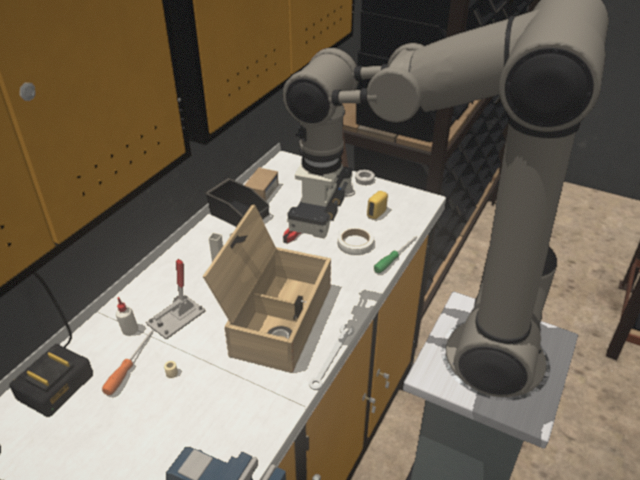

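The lid stands fully open. The right-hand bay, near (300,270), is empty, and the black tape is in the left one. Next is the tape measure.

Call:
step_arm:
  deltas: "100 -0.14 3.98 0 0 0 0; 100 -0.14 3.98 0 0 0 0; 100 -0.14 3.98 0 0 0 0; 100 -0.14 3.98 0 0 0 0; 100 -0.14 3.98 0 0 0 0"

```text
time_s: 7.05
position: [403.3, -87.5, 296.6]
tool_rot: [0.996, 0.092, -0.0, -0.0]
ft_force: [1.2, 0.5, 0.1]
grip_width: 53.1
finger_force: 0.0
```

Call:
step_arm:
  deltas: "100 -0.14 3.98 0 0 0 0; 100 -0.14 3.98 0 0 0 0; 100 -0.14 3.98 0 0 0 0; 100 -0.14 3.98 0 0 0 0; 100 -0.14 3.98 0 0 0 0"

```text
time_s: 7.47
position: [432.6, -284.9, 296.3]
tool_rot: [0.996, 0.091, -0.0, -0.0]
ft_force: [1.6, 0.2, -0.4]
grip_width: 86.2
finger_force: 0.0
```

Call:
step_arm:
  deltas: "100 -0.14 3.98 0 0 0 0; 100 -0.14 3.98 0 0 0 0; 100 0 0 0 0 0 -7; 100 0 0 0 0 0 -7; 100 0 0 0 0 0 -7"

```text
time_s: 7.88
position: [444.3, -362.5, 295.4]
tool_rot: [0.962, 0.274, -0.0, -0.001]
ft_force: [-1.0, -0.4, 0.9]
grip_width: 91.5
finger_force: 0.0
```

Call:
step_arm:
  deltas: "100 0 0 0 0 0 -7; 100 0 0 0 0 0 -7; 100 0 0 0 0 0 -7; 100 0 0 0 0 0 -7; 100 0 0 0 0 0 -7"

```text
time_s: 8.3
position: [444.5, -361.6, 296.1]
tool_rot: [0.835, 0.551, -0.0, -0.0]
ft_force: [-0.3, -0.0, -0.1]
grip_width: 91.7
finger_force: 0.0
```

Call:
step_arm:
  deltas: "100 0 0 0 0 0 -7; 100 0 0 0 0 0 -7; 100 0 0 0 0 0 -3; 100 0 0 0 0 0 0; 100 0 0 0 0 0 0"

```text
time_s: 8.72
position: [444.5, -361.5, 296.2]
tool_rot: [0.747, 0.665, -0.0, -0.0]
ft_force: [-0.3, -0.9, -0.7]
grip_width: 92.0
finger_force: 0.0
```

```bash
cat > g.py <<'E'
from h import *
from scipy.spatial.transform import Rotation as Ro
import sys
a=list(map(float,sys.argv[1:]))  # x y z heading of tool x
s=get_state();R=Ro.from_quat(s["tool_rot"]).as_matrix();p=np.array(s["position"])
h=np.degrees(np.arctan2(R[1,0],R[0,0])); print("pos",p.round(1),"heading",round(h,2),"tiltz",R[:,2].round(3))
print("tool shift cm",(R.T@(np.array(a[:3])-p)/10).round(2),"rz",round(-(a[3]-h),2))
E
python3 g.py 445 -361.5 50 83.5; python3 - <<'E'
from h import *
c=cap("top"); hs=cv2.cvtColor(c["pixels"],cv2.COLOR_RGB2HSV)
c=cap("wrist"); save(c,"pics/w4.png"); hs=cv2.cvtColor(c["pixels"],cv2.COLOR_RGB2HSV)
m=cv2.inRange(hs,(15,150,90),(32,255,255)); 
cn=max(cv2.findContours(m,0,2)[0],key=cv2.contourArea); b=cv2.boxPoints(cv2.minAreaRect(cn)); print(b, plane(c,b,66).round(1))
E
```

```text
pos [ 444.5 -361.5  296.2] heading 83.4 tiltz [-0.001  0.    -1.   ]
tool shift cm [-0.    0.07 24.62] rz -0.1
[[300. 180.]
 [334. 180.]
 [334. 247.]
 [300. 247.]] [[ 433.5 -327.1   66. ]
 [ 464.5 -330.7   66. ]
 [ 458.  -394.    66. ]
 [ 425.6 -390.3   66. ]]
```

View pics/w4.png

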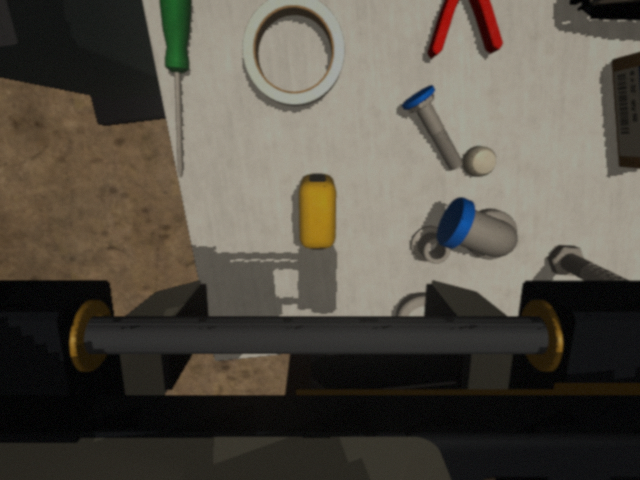

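The tape measure at (317,213) is lined up with the jaws. Nothing stands within their spread, and the masking tape's near edge is well clear. Descending.

Call:
step_arm:
  deltas: "100 0.05 0.08 4 0 0 0; 100 0 0 4 0 0 0; 100 0 0 4 0 0 0; 100 0 0 4 0 0 0; 100 0 0 4 0 0 0"

```text
time_s: 9.23
position: [445.2, -360.9, 95.2]
tool_rot: [0.746, 0.665, -0.0, 0.0]
ft_force: [1.0, -1.2, -1.1]
grip_width: 91.6
finger_force: 0.0
```

Call:
step_arm:
  deltas: "100 0 0 2.5 0 0 0; 100 0 0 2 0 0 0; 100 0 0 0 0 0 0; 0 0 0 0 0 0 0; 0 0 0 0 0 0 0"

```text
time_s: 9.65
position: [446.0, -361.8, 53.1]
tool_rot: [0.746, 0.666, 0.0, 0.001]
ft_force: [0.5, -0.7, 1.3]
grip_width: 82.9
finger_force: 0.0
```

Call:
step_arm:
  deltas: "0 0 0 0 0 0 0; 0 0 0 0 0 0 0; 0 0 0 0 0 0 0; 0 0 0 0 0 0 0; 0 0 0 0 0 0 0"

```text
time_s: 10.07
position: [445.3, -361.2, 52.2]
tool_rot: [0.746, 0.666, -0.0, 0.0]
ft_force: [0.4, -0.1, -0.5]
grip_width: 49.6
finger_force: 0.0
```

Call:
step_arm:
  deltas: "0 0 0 0 0 0 0; 0 0 0 0 0 0 0; 0 0 0 0 0 0 0; 0 0 0 0 0 0 0; 0 0 0 0 0 0 0"

```text
time_s: 10.48
position: [445.2, -361.1, 51.8]
tool_rot: [0.746, 0.666, -0.0, 0.0]
ft_force: [-0.8, 0.1, 0.9]
grip_width: 35.8
finger_force: 30.0
```

Gripped at 35.8 mm. I'll lift, turn to the chest axes, and check the bay in the top view.

Call:
step_arm:
  deltas: "0 0 0 -1.5 0 0 0; 0 0 0 -3 0 0 0; 0 0 0 -4 0 0 0; 0 0 0 -4 0 0 0; 0 0 0 -4 0 0 0"

```text
time_s: 10.9
position: [444.7, -360.5, 217.9]
tool_rot: [0.746, 0.666, -0.0, -0.001]
ft_force: [1.0, 0.2, -1.5]
grip_width: 36.0
finger_force: 30.0
```

Call:
step_arm:
  deltas: "0 0 0 -3.5 0 0 3; 0 0 0 0 0 0 7; 0 0 0 0 0 0 7; 0 0 0 0 0 0 7; 0 0 0 0 0 0 7"

```text
time_s: 11.32
position: [445.0, -360.8, 251.4]
tool_rot: [0.898, 0.44, -0.0, -0.0]
ft_force: [-0.3, -0.1, -1.1]
grip_width: 36.0
finger_force: 30.0
```

Call:
step_arm:
  deltas: "0 0 0 0 0 0 7; 0 0 0 0 0 0 7; 0 0 0 0 0 0 7; 0 0 0 0 0 0 7; 0 0 0 0 0 0 7"

```text
time_s: 11.73
position: [444.9, -360.8, 251.1]
tool_rot: [0.989, 0.149, -0.0, -0.001]
ft_force: [-0.6, 0.1, -2.0]
grip_width: 35.7
finger_force: 30.0
```

Call:
step_arm:
  deltas: "0 0 0 0 0 0 7; 0 0 0 0 0 0 0; 0 0 0 0 0 0 0"

```text
time_s: 11.98
position: [445.0, -360.8, 251.3]
tool_rot: [0.996, 0.093, -0.0, -0.0]
ft_force: [-0.6, 0.2, -1.6]
grip_width: 35.5
finger_force: 30.0
```

```bash
python3 g.py 467.8 62.1 250 10.5; python3 - <<'E'
from h import *
c=cap("top"); s=get_state()
im=c["pixels"][:,:,::-1].copy()
y=np.radians(10.5);X=np.array([np.cos(y),np.sin(y)]);Y=np.array([-X[1],X[0]]);o=np.array([463.5,129.5])
pts=[[*(o+a*X+b*Y),100] for a,b in((-66,-131),(66,-131),(-66,131),(66,131),(-75,-140),(75,-140),(-75,140),(75,140))]
big=cv2.resize(im[180:320,140:340],None,fx=4,fy=4,interpolation=cv2.INTER_CUBIC)
for p in proj(c,pts): cv2.circle(big,tuple(int(v) for v in ((p-[140,180])*4+2)),3,(0,0,255),-1)
for p in proj(c,[[*(o+a*X+b*Y),11] for a,b in((-66,-131),(66,-131),(-66,-3),(66,-3))]): cv2.circle(big,tuple(int(v) for v in ((p-[140,180])*4+2)),3,(0,255,0),-1)
cv2.imwrite("pics/t5.png",big)
E
```

```text
pos [ 445.  -360.8  251.3] heading 10.72 tiltz [-0.001  0.001 -1.   ]
tool shift cm [ 10.1  -41.13   0.15] rz 0.22
```

View pics/t5.png

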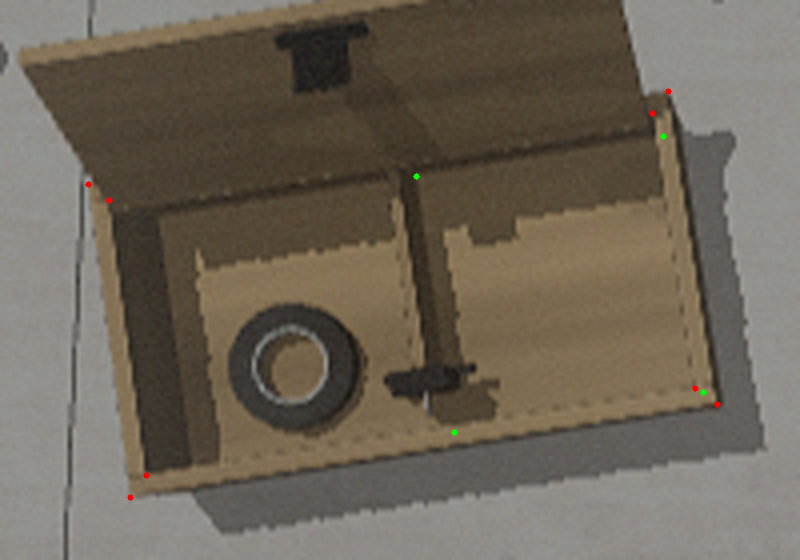

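The model corners fit the chest rim to within about 2 mm: the red dots sit on the rim corners at (669,92), (717,404) and (131,497). Carrying the tape measure over now.

Call:
step_arm:
  deltas: "0 0.92 -3.74 0 0 0 0.2; 0 0.92 -3.74 0 0 0 0; 0 0.92 -3.74 0 0 0 0; 0 0.92 -3.74 0 0 0 0; 0 0.92 -3.74 0 0 0 0"

```text
time_s: 12.45
position: [456.5, -167.1, 251.6]
tool_rot: [0.996, 0.091, -0.0, -0.0]
ft_force: [0.5, 0.4, -2.9]
grip_width: 35.6
finger_force: 30.0
```

Call:
step_arm:
  deltas: "0 0.92 -3.74 0 0 0 0; 0 0.92 -3.74 0 0 0 0; 0 0.92 -3.74 0 0 0 0; 0 0.92 -3.74 0 0 0 0; 0 0.92 -3.74 0 0 0 0"

```text
time_s: 12.87
position: [468.3, 25.3, 251.9]
tool_rot: [0.996, 0.091, 0.0, 0.0]
ft_force: [1.7, -0.0, -1.7]
grip_width: 36.0
finger_force: 30.0
```

Call:
step_arm:
  deltas: "0 0.92 -3.74 0 0 0 0; 0 0 0 0 0 0 0; 0 0 0 3 0 0 0; 0 0 0 3 0 0 0; 0 0 0 0 0 0 0"

```text
time_s: 13.28
position: [467.8, 62.0, 187.2]
tool_rot: [0.996, 0.092, -0.005, -0.0]
ft_force: [-1.4, -0.1, -3.7]
grip_width: 35.7
finger_force: 30.0
```

```bash
python3 g.py 467.8 62.1 63 10.5
```

```text
pos [467.8  62.  187.2] heading 10.5 tiltz [-0.01  0.   -1.  ]
tool shift cm [1.200e-01 1.000e-02 1.242e+01] rz 0.0
```

Call:
step_arm:
  deltas: "0 0 0 2.5 0 0 0; 0 0 0 2.5 0 0 0; 0 0 0 2.5 0 0 0; 0 0 0 2.5 0 0 0; 0 0 0 0 0 0 0"

```text
time_s: 13.7
position: [469.0, 61.3, 89.1]
tool_rot: [0.996, 0.09, -0.003, -0.0]
ft_force: [-1.2, -0.1, -1.8]
grip_width: 35.6
finger_force: 30.0
```

Call:
step_arm:
  deltas: "0 0 0 1 0 0 0; 0 0 0 1 0 0 0; 0 0 0 0 0 0 0; 0 0 0 0 0 0 0"

```text
time_s: 14.03
position: [471.8, 61.6, 73.1]
tool_rot: [0.996, 0.09, 0.001, 0.0]
ft_force: [-0.4, -0.3, -1.9]
grip_width: 36.0
finger_force: 30.0
```

Call:
step_arm:
  deltas: "0 -0.2 0 0.4 0 0 0; 0 0 0 0.3 0 0 0; 0 0 0 0 0 0 0; 0 0 0 0 0 0 0"

```text
time_s: 14.37
position: [469.1, 61.5, 64.9]
tool_rot: [0.996, 0.09, 0.0, 0.0]
ft_force: [-0.4, 0.6, -2.5]
grip_width: 35.6
finger_force: 30.0
```

Call:
step_arm:
  deltas: "0 0 0 0.1 0 0 0; 0 0 0 0 0 0 0; 0 0 0 0 0 0 0"

```text
time_s: 14.62
position: [469.1, 61.5, 63.7]
tool_rot: [0.996, 0.09, -0.0, 0.0]
ft_force: [-0.2, -0.5, -2.6]
grip_width: 35.8
finger_force: 30.0
```

Call:
step_arm:
  deltas: "0 0 0 0.1 0 0 0; 0 0 0 0 0 0 0; 0 0 0 0 0 0 0"

```text
time_s: 14.87
position: [469.2, 61.5, 62.8]
tool_rot: [0.996, 0.09, 0.0, 0.0]
ft_force: [0.5, 0.7, 0.2]
grip_width: 35.7
finger_force: 30.0
```

Contact with the floor: the wrist force has gone to zero. Releasing gently.

Call:
step_arm:
  deltas: "45 0 0 0 0 0 0; 50 0 0 0 0 0 0; 55 0 0 0 0 0 0; 60 0 0 0 0 0 0; 60 0 0 0 0 0 0"

```text
time_s: 15.28
position: [469.0, 61.5, 62.7]
tool_rot: [0.996, 0.09, 0.0, 0.0]
ft_force: [0.4, 0.2, -0.5]
grip_width: 54.4
finger_force: 0.0
```

Call:
step_arm:
  deltas: "60 0 0 0 0 0 0; 60 0 0 0 0 0 0; 60 0 0 -1 0 0 0; 60 0 0 -2 0 0 0; 60 0 0 -3 0 0 0"

```text
time_s: 15.7
position: [467.4, 61.5, 121.5]
tool_rot: [0.996, 0.09, -0.003, -0.0]
ft_force: [0.5, -0.7, 0.6]
grip_width: 55.0
finger_force: 0.0
```

Call:
step_arm:
  deltas: "60 0 0 -4 0 0 0; 60 0 0 -4 0 0 0; 60 0 0 -4 0 0 0; 60 -1 3.5 0 0 0 0; 60 -1 3.5 0 0 0 0"

```text
time_s: 16.12
position: [463.0, -10.7, 245.5]
tool_rot: [0.996, 0.092, 0.003, 0.001]
ft_force: [0.4, -0.4, -0.4]
grip_width: 55.3
finger_force: 0.0
```

Call:
step_arm:
  deltas: "60 -1 3.8 0 0 0 0; 60 -1 3.8 0 0 0 0; 60 -1 3.8 0 0 0 0; 60 -1 3.8 0 0 0 0; 60 0 0 0 0 0 0"

```text
time_s: 16.53
position: [449.2, -173.7, 242.6]
tool_rot: [0.996, 0.087, 0.0, 0.001]
ft_force: [-1.1, -0.4, -0.1]
grip_width: 54.9
finger_force: 0.0
```

```bash
python3 - <<'E'
from h import *
c=cap("top"); d=cap("scene"); A=cv2.resize(c["pixels"][180:320,140:340,::-1],None,fx=2,fy=2,interpolation=cv2.INTER_CUBIC)
B=cv2.resize(d["pixels"][200:370,200:360,::-1],None,fx=2,fy=2,interpolation=cv2.INTER_CUBIC)
W=np.zeros((340,730,3),np.uint8);W[:280,:400]=A;W[:340,405:725]=B;cv2.imwrite("pics/f6.png",W)
hs=cv2.cvtColor(c["pixels"],cv2.COLOR_RGB2HSV);m=cv2.inRange(hs,(19,150,100),(32,255,255));m[:190]=0;m[300:]=0;m[:,:230]=0;m[:,330:]=0
b=cv2.boxPoints(cv2.minAreaRect(np.argwhere(m)[:,::-1].astype(np.float32)));p=plane(c,b,77);print(p.round(1),p.mean(0)); print(get_state()["position"],get_state()["ft_force"])
E
```

```text
[[492.4  82.4  77. ]
 [497.9  49.8  77. ]
 [435.8  38.9  77. ]
 [430.3  71.4  77. ]] [464.11742869  60.63955474  77.        ]
[ 449.31003098 -168.75550274  242.43309266] [ 0.21705796  0.26384931 -1.73096165]
```

View pics/f6.png

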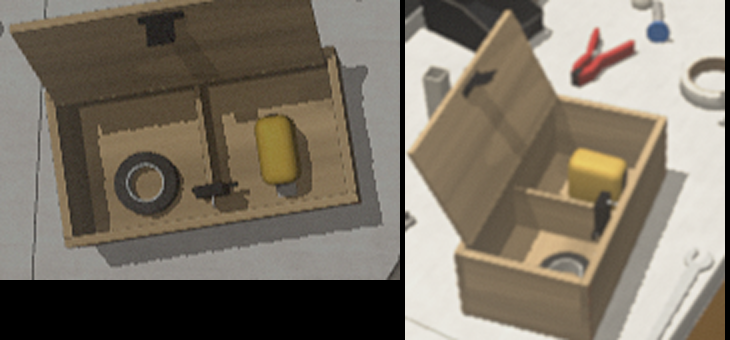

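The tape measure stands upright in the right-hand bay, at (277,148) in the top crop. The lid is open, the black tape is in place, and the arm is clear.

```bash
python3 -c "
from rig import finish_job
print(finish_job())"
```

```text
the job is handed in; nothing more can be done
None
```

The job is handed in, with no verdict returned: the lid was pressed and let up under the fingers to fully open, and the last pictures show the tape measure upright in the empty bay, the lid open and the arm clear.

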